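# Let off a ratchet parking-brake lever

### The job

The trailer's parking-brake lever is bolted up on the bench on a stub of the drawbar and is still pulled on. Let it off so that the brake cable can be hooked to its rod: with the fingertips, press the red thumb paddle on top of the lever to free the pawl and push the lever down past all its teeth onto the rubber stop, then let go so that the pawl drops into its lowest notch. Leave the glass jar, the tin and the spanner beside it where they are.

Things in the scene. Friction and masses are not known exactly. Their poses are not given: they have to be found in the camera images.
- brake_unit: Green box-section stub, 80 mm wide and high, 230 mm long, on two 150 mm wide feet bolted to the bench, with an upright toothed steel quadrant on top. Origin: at bench level under the stub's middle line, 65 mm from below the pivot towards the lever's tip. Its y axis runs along the stub; the hand lever points to its -y, which is roughly to the robot's left; z is up. The unit's position and yaw vary.
- lever_pivot (a point): Centre of the lever's pivot pin, at (0, 65, 155) mm in the unit's frame. The lever swings in the upright plane through it along the unit's y axis.
- lever (a joint): Angle of the grey hand lever with black rubber grip (23 mm thick, its end 248 mm from the pivot): 0 = let off, level, lying on the rubber stop; positive = tip raised (rad, up to 0.95). It starts between 0.3 and 0.8. The teeth are 0.125 rad apart and block it downwards unless the pawl is held free; its pivot is stiff and it stays where it is left. Once the pawl is free, pressing on with 5 to 12 N moves it, slowly damped.
- pawl (a joint): Angle of the sprung pawl with its thumb paddle, relative to the lever: 0 = seated in a notch, 0.19 rad = paddle pressed fully in against its limit (its middle then about 20 mm lower, just above the grip). From about 0.16 rad it is clear of the teeth; if the paddle is let up it catches the next tooth. Pressing takes about 5 N to begin, 7 N when fully in, and up to 20 N where it binds on a tooth (pressed straight down on the steep lever); it springs back when let go.
- thumb_paddle: Red ribbed metal thumb paddle, 32 mm wide, 56 mm long along the lever, 5 mm thick, over the lever's grip. Origin: its centre; its z is square to its upper face. It rides on the lever and is part of the pawl. The pawl's pin lies on the lever 92.5 mm from the pivot and 6.5 mm below the line from the pivot along the grip's middle.
- paddle_top (a point): Centre of the red paddle's upper face, where to press. Pawl seated, it lies 200 mm from the pivot along the lever and 35 mm above the grip's middle line; lever down and paddle pressed in, it is about 170 mm above the bench.
- glass_jar: Glass jar of small parts with a red lid, 66 mm across, 99 mm high, standing on the bench on the far side of the unit. Origin: centre of its underside.
- tin_of_pins: Round red tin with grey lid, 70 mm across, 44 mm high, standing on the far side of the unit. Origin: centre of its underside.
- spanner: Steel spanner, 180 x 26 x 7 mm, lying on the bench along the unit's near side. Origin: centre of its underside.
- wire_drum: Big fixed cable drum with yellow rims standing on end, about 320 mm across, 365 mm high: an obstacle to pass over or round, not part of the job. Origin: centre of its underside.
- card_bin: Fixed open cardboard bin, 130 x 160 mm, 115 mm high, in front of the robot: an obstacle, not part of the job. Origin: centre of its underside.

How it is judged:
By the outcome, as a careful person would: the job done as asked, in the order asked, and still so for the second after the job is handed in, with the robot touching nothing.
It also fails if it takes over 32 s, if anything falls off the work surface, if the arm or the gripper's body presses on something with over 40 N, if the wrist force passes 120 N, or if a joint passes its speed limit or range.

### The arm

A 7-joint arm with a two-finger parallel gripper is mounted at the origin on a cart in front of the work surface, level with it; the furniture and walls round the work are solid. World frame = base frame: x ahead of the robot, y to its left, z up, the work surface at z = 0. Lengths are in m, angles in rad, forces in N, time in s.
With the tool pointing down it reaches from about 0.425 to 0.825 m from the base axis. Payload 3.6 kg.
Tool frame: the origin (TCP) lies on the centre line of the jaws, within the pads' length; the fingertips stand 8 mm ahead of it and the grasp point (between the pads) lies 11 mm behind it (r.tcp_to_tips is the distance from the TCP to the fingertips, in m); z points along the fingers, y is the line along which they close (so a half turn about z gives the same grasp; the last joint's range is limited). The gripper opens to 85 mm and grips with 20 to 120 N. Pads are 22 mm wide; open, the fingers measure 114 mm over their backs; the gripper's body (76 mm by 85 mm) begins 54 mm behind the grasp point. The pads swing forward as they close: fully open they stand 13 mm farther back than shut.
Start: joints at [1.282, 0.615, -0.013, 1.423, 0.008, 1.103, -0.04], TCP at [0.168, -0.628, 0.239] pointing down, gripper open.
Joint ranges: [-3.12, 3.12], [-0.3, 2.06], [-1.34, 1.32], [0.26, 2.42], [-1.36, 4.5], [0.01, 1.98], [-2.84, 2.84]. Speed limits (rad/s): [2.79, 2.79, 3.14, 3.14, 3.14, 3.14, 3.14].

### API

Orientations are given as a rotation vector (axis times angle).
In Python, from workcell import r gives the robot as it stands.
- The arm moves only by the tool step_arm, never from a script. Its argument "series" is text: rows parted by semicolons, each of 7 numbers parted by spaces: the closure, from 0 (fully open) to 1 (shut), then the shift along the tool's x, y, z in m, then the turn, a rotation vector about the tool's x, y, z in degrees. In form: claw dx dy dz ax ay az; .... A call has 1 to 5 rows; each row is the pose to reach, as a shift and turn from the pose commanded when the call began, along the tool's axes at that moment; what a row does not reach only later rows make up. A row lasts 1/12 s, in which the tool goes at most 41.7 mm and 7.16 degrees, less where a joint would pass 70% of its speed; a pose out of reach is approached as far as the arm can. A call with a gripper value outside its range is refused whole. The fingers move at their own pace and stop on an object; "newtons" is the grip in N (left out, the last holds). Time passes only in rows, so rows that repeat a pose let the fingers close. It gives the time, the measured TCP pose, the force, the opening and the grip force at its end, in the units of the state.
- r.observe(): the state, without advancing time (a new reading comes with each control period).
- r.camera(name): name is "scene" or "top"; returns the picture (384x512x3 uint8, red, green, blue); there is no depth.
- r.camera_params(name): a dict with "K" (3x3 intrinsics, pixels), "camera_from_world" (4x4, takes a point from world to camera coordinates). Camera axes: x right, y down, z forward; pixel columns grow to the right and rows downward; lengths in m; the calibration is good to about 2 mm. A picture is of the moment at which its call begins. camera_params takes no time and is no camera call.
- r.close_job(): hands the job in; it is judged then, once.
The state is a dict: "clock": time; "q": joint angles; "joint_velocities": joint speeds; "tau": joint torques, N m; "eef_pos": TCP position; "tcp_rot": TCP orientation; "force": force on the tool from outside, world axes, zero at the start; "wrist_torque": the same for the moment, N m; "opening": opening from 0.0 (shut) to 1.0 (fully open); "grip_force": force on a finger pad.
Only numpy, scipy, OpenCV 4.12 (cv2) and the standard library are available. Lean on these libraries where they do the work, as an engineer would, in place of code of your own. Each camera call takes 0.05 s, during which the arm holds its last target. There are 200 camera calls.

## Working session

There is one attempt and no reset: what is moved stays moved. The work goes in short steps, Python scripts to look and compute and a tool call to move; the robot and the scene stay as the last step left them, time stands still between calls to the robot, and variables do not carry over. Pictures are saved under pics/ and viewed, at most 10 in all, crops included, and the job is handed in when it is done.

Besides the shell and the picture viewer there is one more tool, called after "Emit:" as a command line: name --argument value ..., lists and objects as JSON in quotes. step_arm: Moves the arm, as the interface text tells. Its arguments: {"type":"object","properties":{"series":{"type":"string"},"newtons":{"type":"number"}},"required":["series"]}

```bash
mkdir -p pics; ls; python3 - <<'E'
from workcell import r
import cv2,numpy as np
np.set_printoptions(precision=4,suppress=True)
for n in("scene","top"):
    im=r.camera(n); cv2.imwrite(f"pics/{n}0.png",im[:,:,::-1])
    p=r.camera_params(n); print(n,p["K"],p["camera_from_world"])
s=r.observe(); print(s); print(r.tcp_to_tips)
E
```

```text
pics
scene [[354.8515   0.     254.6542]
 [  0.     354.8515 190.8474]
 [  0.       0.       1.    ]] [[ 0.9322  0.3619  0.0028 -0.525 ]
 [ 0.2854 -0.7303 -0.6207  0.1096]
 [-0.2225  0.5794 -0.7841  0.9514]
 [ 0.      0.      0.      1.    ]]
top [[451.0244   0.     255.253 ]
 [  0.     451.0244 191.0882]
 [  0.       0.       1.    ]] [[-0.0031 -1.     -0.0081  0.248 ]
 [-0.9875  0.0043 -0.1577  0.4801]
 [ 0.1577  0.0075 -0.9875  1.0097]
 [ 0.      0.      0.      1.    ]]
{'clock': 0.1, 'q': array([ 1.2825,  0.6158, -0.0126,  1.4248,  0.0081,  1.1034, -0.0404]), 'joint_velocities': array([-0.0017, -0.0016, -0.0002, -0.0046, -0.0005,  0.0009,  0.002 ]), 'tau': array([  0.0008, -47.038 ,   0.2603, -17.1571,   0.0102,   0.0058,
         0.    ]), 'eef_pos': array([ 0.1681, -0.6272,  0.2383]), 'tcp_rot': array([-3.1124, -0.4099,  0.0005]), 'force': array([ 0.5919,  0.1414, -0.602 ]), 'wrist_torque': array([ 0.0331, -0.0207,  0.0313]), 'grip_force': 0.0, 'opening': 0.9982213555856649}
0.008
```

View pics/scene0.png

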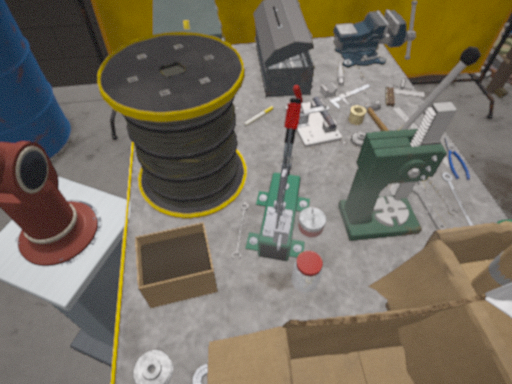

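View pics/top0.png

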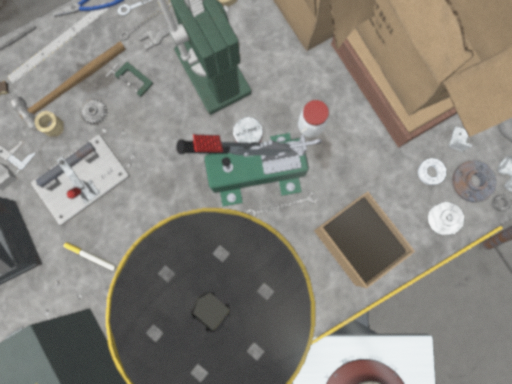

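The scene view shows the unit at about (280,220) with its raised lever, paddle at (292,110) and tip at (297,90). The drum is at (175,110) and the bin at (175,265). In the top view, the paddle is at (207,143), the tip at (184,146), the tin at (248,130), the jar at (315,115) and the bin at (365,240).

```bash
cat > h.py <<'E'
import cv2,numpy as np
from workcell import r
np.set_printoptions(precision=4,suppress=True)
P={n:r.camera_params(n) for n in("scene","top")}
def ray(n,px):
    p=P[n];T=np.array(p["camera_from_world"]);R,t=T[:3,:3],T[:3,3]
    d=R.T@np.linalg.inv(p["K"])@[px[0],px[1],1.]
    return -R.T@t,d/np.linalg.norm(d)
def onz(n,px,z):
    o,d=ray(n,px);return o+d*(z-o[2])/d[2]
def tri(a,b):
    (o1,d1),(o2,d2)=ray("scene",a),ray("top",b)
    s=np.linalg.lstsq(np.c_[d1,-d2],o2-o1,rcond=None)[0]
    p,q=o1+s[0]*d1,o2+s[1]*d2
    return (p+q)/2,np.linalg.norm(p-q)
def proj(n,X):
    p=P[n];T=np.array(p["camera_from_world"]);c=np.array(p["K"])@(T[:3,:3]@X+T[:3,3]);return c[:2]/c[2]
def mask(im,col,box):
    h=cv2.cvtColor(im,cv2.COLOR_RGB2HSV);H,S,V=[h[...,i].astype(int) for i in range(3)]
    m=((H<8)|(H>172))&(S>130)&(V>70) if col=="red" else (H>55)&(H<95)&(S>70)
    o=np.zeros(m.shape,np.uint8);x0,y0,x1,y1=box;o[y0:y1,x0:x1]=m[y0:y1,x0:x1];return o
E
cat > a.py <<'E'
from h import *
S=cv2.imread("pics/scene0.png")[:,:,::-1].copy();T=cv2.imread("pics/top0.png")[:,:,::-1].copy()
c={}
for n,im,b in(("scene",S,(270,80,315,145)),("top",T,(185,125,228,165))):
    m=mask(im,"red",b);pts=cv2.findNonZero(m);c[n]=pts.reshape(-1,2).mean(0);print(n,len(pts),c[n],cv2.minAreaRect(pts))
print("paddle",tri(c["scene"],c["top"]))
m=mask(T,"green",(195,130,315,210));k=cv2.morphologyEx(m,cv2.MORPH_OPEN,np.ones((7,7)));pts=cv2.findNonZero(k);print("green",cv2.boxPoints(cv2.minAreaRect(pts)))
f=lambda im,x,y,w,h:cv2.resize(im[y:y+h,x:x+w],None,fx=4,fy=4,interpolation=cv2.INTER_CUBIC)
cv2.imwrite("pics/c1.png",np.hstack([f(S,240,75,90,145)[:580],cv2.copyMakeBorder(cv2.resize(T[115:215,170:330],None,fx=2.7,fy=2.7,interpolation=cv2.INTER_CUBIC),0,310,0,0,cv2.BORDER_CONSTANT)])[:580,:,::-1])
print("bin",[onz("top",p,.115) for p in((368,194),(411,247),(361,286),(317,232))])
print("drum",[onz("top",p,.365) for p in((107,311),(315,311),(211,209))])
E
python3 a.py
```

```text
scene 405 [293.3556 110.3407] ((293.7027282714844, 106.7837905883789), (12.494322776794434, 44.058929443359375), 9.462323188781738)
top 429 [206.5594 143.6434] ((207.0, 143.0), (16.0, 28.0), 90.0)
paddle (array([0.5232, 0.3296, 0.3135]), np.float64(0.004414488720669571))
green [[206. 154.]
 [263. 154.]
 [263. 192.]
 [206. 192.]]
bin [array([0.4615, 0.0034, 0.115 ]), array([ 0.3481, -0.0822,  0.115 ]), array([0.2679, 0.0262, 0.115 ]), array([0.3804, 0.1149, 0.115 ])]
drum [array([0.2438, 0.4715, 0.365 ]), array([0.2431, 0.153 , 0.365 ]), array([0.4005, 0.3139, 0.365 ])]
```

View pics/c1.png

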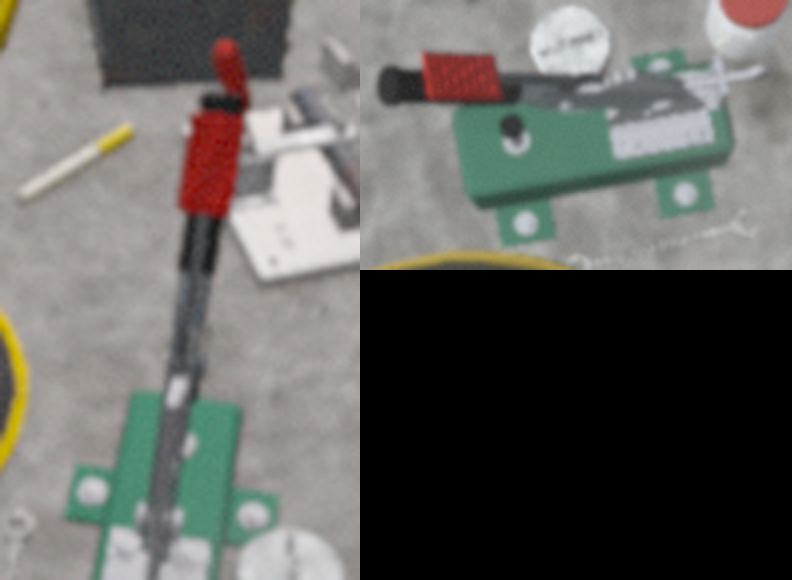

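The left crop shows the paddle's upper face at scene rows 102–129, centre about (293,115). A red knob behind it spoils the mask, so I'll cut that off. The right crop gives the foot bolts in the top view at (231,197), (290,186.5) and (281,139.5).

```bash
cat > b.py <<'E'
from h import *
S=cv2.imread("pics/scene0.png")[:,:,::-1].copy()
m=mask(S,"red",(270,101,315,145));pts=cv2.findNonZero(m).reshape(-1,2);c=pts.mean(0);print(c)
Pd,e=tri(c,(207,143));print("paddle",Pd,e)
B=[onz("top",p,.012) for p in((231.1,197.2),(290.4,186.5),(281.1,139.4))]
print(B); u=(B[0]-B[1])[:2];print("bolts",np.linalg.norm(u),np.linalg.norm((B[2]-B[1])[:2]),"yaw -y dir",np.degrees(np.arctan2(u[1],u[0])),"x dir",np.degrees(np.arctan2(*(B[2]-B[1])[1::-1])))
a=(B[0]-B[1])[:2];a/=np.linalg.norm(a);x=(B[2]-B[1])[:2];x/=np.linalg.norm(x)
# average yaw: -y dir a ; x dir x should be a rotated: y=-a, x = rot(y,-90)
d=a+np.array([-x[1],x[0]])*np.sign(a@[-x[1],x[0]]);d/=np.linalg.norm(d)
print("lever dir",d,np.degrees(np.arctan2(d[1],d[0])))
# lever plane: tri tin/jar sanity
tip=tri((240+222/4,75+100/4),(170+30/2.7,115+85/2.7));print("tip",tip)
v=(tip[0]-Pd);print("tip-paddle",v,np.degrees(np.arctan2(v[1],v[0])))
mid=(B[1]+B[2])/2;print("mid foot2",mid,"paddle along/lat",(Pd-mid)[:2]@d,(Pd-mid)[:2]@[-d[1],d[0]])
from scipy.optimize import brentq
f=lambda t:.155+.200*np.sin(t)+.035*np.cos(t)-Pd[2]
t=brentq(f,0,1);print("lever angle",t, "horiz reach",.2*np.cos(t)-.035*np.sin(t))
piv=Pd[:2]-d*(.2*np.cos(t)-.035*np.sin(t));print("pivot",piv)
org=piv+d*.065;print("origin",org)
xs=np.array([d[1],-d[0]])
for nm,L in(("foot",[(sx*.06,sy) for sx in(-1,1) for sy in(-.07,.07)]),):
  for l in L: print(l,proj("top",np.r_[org-d*l[1]+xs*l[0],.012]))
print("piv px",proj("top",np.r_[piv,.155]),proj("scene",np.r_[piv,.155]))
E
python3 b.py
```

```text
[292.3851 115.1894]
paddle [0.525  0.3289 0.302 ] 0.0009840147585834231
[array([0.4708, 0.304 , 0.012 ]), array([0.4961, 0.1624, 0.012 ]), array([0.6122, 0.1832, 0.012 ])]
bolts 0.14380083968803123 0.11801141564282219 yaw -y dir 100.100961435732 x dir 10.149647169283682
lever dir [-0.1758  0.9844] 100.12530430250783
tip (array([0.5173, 0.3735, 0.3093]), np.float64(0.00017596778698043296))
tip-paddle [-0.0076  0.0446  0.0072] 99.70930304901192
mid foot2 [0.5541 0.1728 0.012 ] paddle along/lat 0.15883714660435305 0.0012696032926512633
lever angle 0.6364619462665638 horiz reach 0.14003834375299873
pivot [0.5496 0.1911]
origin [0.5382 0.2551]
(-0.06, -0.07) [227.1201 198.9006]
(-0.06, 0.07) [284.8931 188.4485]
(0.06, -0.07) [218.7446 150.6509]
(0.06, 0.07) [275.5486 140.5035]
piv px [281.0087 149.9192] [279.3475 204.1718]
```

The fixes agree: yaw is 10.1°, the paddle is at (0.525, 0.329, 0.302), and the lever angle is about 0.63 (five teeth). The pivot is at about (0.550, 0.191). I'll shut the fingers and raise the arm first.

Emit:
step_arm --series "1 0 0 -0.04 0 0 -5; 1 0 0 -0.08 0 0 -10; 1 0 0 -0.12 0 0 -15; 1 0 0 -0.16 0 0 -20; 1 0 0 -0.19 0 0 -25" --newtons 60

```text
clock: 0.52
eef_pos: [0.1682, -0.6279, 0.4329]
tcp_rot: [2.947, 1.079, -0.0]
force: [0.8, -0.1, -0.2]
opening: 0.297
grip_force: 0.0
```

```bash
cat > g.py <<'E'
import sys
from h import *
from scipy.spatial.transform import Rotation as R
# usage: g.py x y z tilt(rad): shift and turn to TCP target; tool x along lever dir, leaning towards the pivot by tilt
d=np.r_[-.1758,.9844,0]; up=np.r_[0,0,1.]
def frame(t):
    z=d*np.sin(t)-up*np.cos(t); x=d*np.cos(t)+up*np.sin(t)
    return R.from_matrix(np.c_[x,np.cross(z,x),z])
piv=np.r_[.5496,.1911,.155]
def arc(th,a,b,t):  # TCP with tip centre at lever coords (a,b)
    p=piv+d*(a*np.cos(th)-b*np.sin(th))+up*(a*np.sin(th)+b*np.cos(th))
    F=frame(t);return p-F.apply([0,0,.008])
def go(p,t,s=None):
    s=s or r.observe(); C=R.from_rotvec(s["tcp_rot"])
    return C.inv().apply(p-s["eef_pos"]),(C.inv()*frame(t)).as_rotvec(degrees=True)
if __name__=="__main__":
    s=r.observe();print(s["clock"],s["eef_pos"],s["q"],s["force"])
    for w in sys.argv[1:]:
        v=[float(k) for k in w.split(",")];print(w,*go(np.array(v[:3]),v[3]))
E
python3 g.py .3,-.45,.44,0 .5,-.2,.44,0
```

```text
0.5167 [ 0.1682 -0.6279  0.4329] [ 1.3339  0.5286 -0.1179  1.0433  0.0594  1.5692  0.3635] [ 0.7774 -0.0993 -0.1917]
.3,-.45,.44,0 [ 0.2155 -0.0506 -0.0075] [  0.1296   0.1659 -59.8884]
.5,-.2,.44,0 [ 0.5297 -0.1123 -0.0081] [  0.1296   0.1659 -59.8884]
```

Emit:
step_arm --series "1 0.04 -0.01 0 0 0 -5; 1 0.08 -0.02 0 0 0 -10; 1 0.12 -0.03 0 0 0 -15; 1 0.16 -0.04 0 0 0 -20; 1 0.2 -0.047 0 0 0 -25"

```text
clock: 0.93
eef_pos: [0.2916, -0.4611, 0.4291]
tcp_rot: [-2.646, -1.693, 0.0]
force: [0.5, -0.5, 0.1]
opening: 0.002
grip_force: 0.0
```

```bash
python3 g.py .4,-.32,.44,0 .52,-.17,.44,0
```

```text
0.9333 [ 0.2916 -0.4611  0.4291] [ 1.1436  0.3368 -0.2662  1.3723  0.0879  1.445   0.4481] [ 0.4715 -0.4819  0.0595]
.4,-.32,.44,0 [ 0.1736  0.0393 -0.0109] [ -0.048   -0.029  -34.9049]
.52,-.17,.44,0 [ 0.36    0.0853 -0.0109] [ -0.048   -0.029  -34.9049]
```

Emit:
step_arm --series "1 0.04 0.008 -0.002 0 0 -4; 1 0.08 0.017 -0.004 0 0 -8; 1 0.12 0.025 -0.007 0 0 -12; 1 0.16 0.034 -0.01 0 0 -16; 1 0.2 0.043 -0.013 0 0 -20"

```text
clock: 1.35
eef_pos: [0.4152, -0.2983, 0.4422]
tcp_rot: [-2.312, -2.126, 0.001]
force: [0.7, -0.8, -0.4]
opening: -0.001
grip_force: 0.0
```

```bash
python3 g.py .53,-.12,.44,.2
```

```text
1.35 [ 0.4152 -0.2983  0.4422] [ 0.8783  0.2822 -0.4202  1.4281  0.1148  1.4562  0.3756] [ 0.7206 -0.7796 -0.371 ]
.53,-.12,.44,.2 [0.1873 0.0994 0.0022] [  1.4553  11.3858 -14.8981]
```

Emit:
step_arm --series "1 0.036 0.019 0 0 2 -3; 1 0.072 0.038 0 1 4 -6; 1 0.11 0.058 0 1 7 -9; 1 0.145 0.077 0 1 9 -12; 1 0.18 0.095 0 1 11 -15"

```text
clock: 1.77
eef_pos: [0.5257, -0.1275, 0.4419]
tcp_rot: [-1.919, -2.294, -0.195]
force: [1.2, 0.1, -0.3]
opening: -0.003
grip_force: 0.0
```

```bash
python3 g.py .54,.08,.43,.3
```

```text
1.7667 [ 0.5257 -0.1275  0.4419] [ 0.6367  0.4009 -0.557   1.2967  0.0197  1.5484  0.2877] [ 1.2279  0.1498 -0.3458]
.54,.08,.43,.3 [0.1956 0.0505 0.051 ] [0.4049 6.0694 0.1148]
```

Emit:
step_arm --series "1 0.038 0.01 0.01 0 1 0; 1 0.076 0.02 0.02 0 2 0; 1 0.114 0.03 0.03 0 4 0; 1 0.152 0.04 0.04 0 5 0; 1 0.19 0.05 0.05 0 6 0"

```text
clock: 2.18
eef_pos: [0.5401, 0.074, 0.4292]
tcp_rot: [-1.867, -2.225, -0.287]
force: [1.6, 0.6, -0.2]
opening: 0.0
grip_force: 0.0
```

```bash
cat >> g.py <<'E'
    for th,a,b,t in((.625,.2,.095,.45),(.625,.2,.045,.45)):print(arc(th,a,b,t),*go(arc(th,a,b,t),t))
E
python3 g.py .53,.25,.42,.45
```

```text
2.1833 [0.5401 0.074  0.4292] [ 0.3794  0.3959 -0.6249  1.3741 -0.0703  1.425  -0.0216] [ 1.6079  0.5905 -0.2365]
.53,.25,.42,.45 [0.1647 0.0204 0.0602] [ 0.3998  8.7379 -0.0292]
[0.5315 0.2926 0.3563] [0.1858 0.0289 0.1334] [ 0.3998  8.7379 -0.0292]
[0.5263 0.3214 0.3157] [0.2019 0.0285 0.1808] [ 0.3998  8.7379 -0.0292]
```

Emit:
step_arm --series "1 0.04 0.005 0.014 0 2 0; 1 0.08 0.01 0.027 0 4 0; 1 0.12 0.016 0.04 0 6 0; 1 0.16 0.022 0.058 0 8 0; 1 0.18 0.027 0.085 0 9 0"

```text
clock: 2.6
eef_pos: [0.5328, 0.2753, 0.4041]
tcp_rot: [-1.774, -2.124, -0.428]
force: [-0.2, 0.8, -0.3]
opening: 0.001
grip_force: 0.0
```

```bash
python3 g.py; python3 - <<'E'
from h import *
S,T=r.camera("scene"),r.camera("top")
f=lambda im,x,y,w,h,k:cv2.resize(im[y:y+h,x:x+w],None,fx=k,fy=k,interpolation=cv2.INTER_CUBIC)
cv2.imwrite("pics/c2.png",np.hstack([f(S,190,20,160,240,2.4),f(T,120,60,160,240,2.4)])[:,:,::-1])
s=r.observe();print(proj("scene",s["eef_pos"]),proj("top",s["eef_pos"]))
E
```

```text
2.6 [0.5328 0.2753 0.4041] [ 0.1268  0.4593 -0.6871  1.4164 -0.1562  1.2068 -0.2611] [-0.1895  0.8263 -0.3418]
[0.5315 0.2926 0.3563] [-0.0056  0.0011  0.0506] [ 0.6918 -0.4591  0.2928]
[0.5263 0.3214 0.3157] [0.0027 0.0006 0.0999] [ 0.6918 -0.4591  0.2928]
[290.4189  92.6673] [233.8603 124.7554]
```

View pics/c2.png

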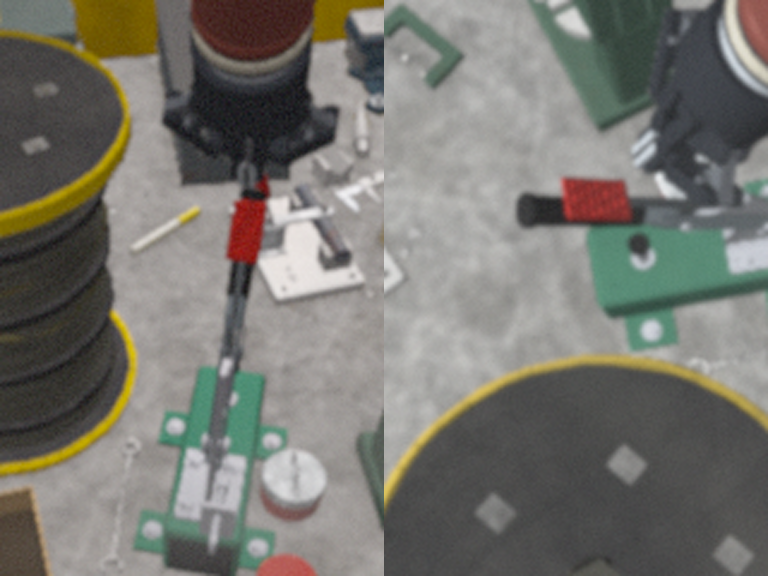

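The fingertips are above and pivot-side of the paddle, as planned: about (295,95) in the scene view and (233,133) in the top view. The lever and drum are clear. Next I'll go down to just above the paddle.

Emit:
step_arm --series "1 0 0 0.03 0 0 0; 1 0.001 0 0.055 0 0 0; 1 0.002 0 0.075 0 0 0; 1 0.003 0.001 0.085 0 0 0; 1 0.003 0.001 0.092 0 0 0"

```text
clock: 3.12
eef_pos: [0.5268, 0.3139, 0.3188]
tcp_rot: [-1.778, -2.122, -0.417]
force: [0.2, -0.5, -0.3]
opening: 0.0
grip_force: 0.0
```

```bash
python3 g.py; python3 - <<'E'
from h import *
S,T=r.camera("scene"),r.camera("top")
f=lambda im,x,y,w,h,k:cv2.resize(im[y:y+h,x:x+w],None,fx=k,fy=k,interpolation=cv2.INTER_CUBIC)
cv2.imwrite("pics/c3.png",np.hstack([f(S,250,60,80,100,4.8),f(T,170,100,80,100,4.8)])[:,:,::-1])
E
```

```text
3.1167 [0.5268 0.3139 0.3188] [ 0.0482  0.529  -0.6699  1.551  -0.1232  0.9966 -0.2898] [ 0.197  -0.5177 -0.3126]
[0.5315 0.2926 0.3563] [-0.0031  0.0011 -0.0432] [ 0.3527 -0.1901  0.0423]
[0.5263 0.3214 0.3157] [0.0054 0.0008 0.0061] [ 0.3527 -0.1901  0.0423]
```

View pics/c3.png

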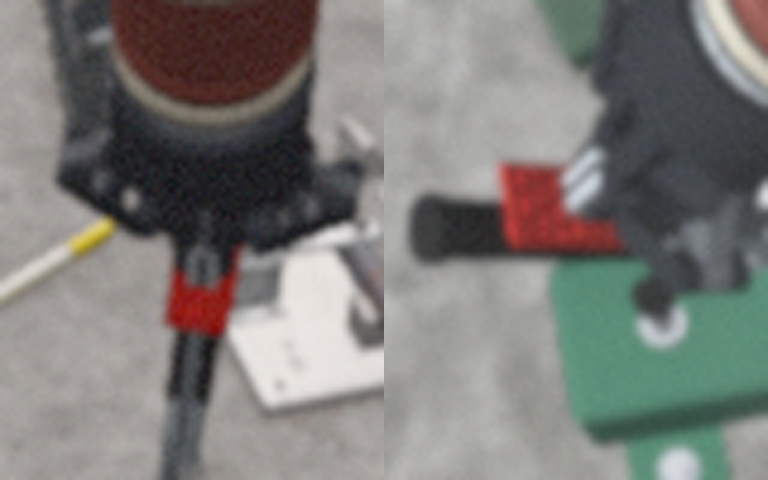

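```bash
cat > t.py <<'E'
from g import *
s=r.observe()
for th,a,b in((.63,.203,.035),(.63,.21,.014),(.5,.21,.014),(.4,.21,.014),(.3,.21,.014),(.2,.21,.015),(.1,.21,.017),(0,.21,.019),(-.05,.21,.019)):
    C=R.from_rotvec(s["tcp_rot"]);p=arc(th,a,b,.45);print(th,p,C.inv().apply(p-s["eef_pos"]))
E
python3 t.py
```

```text
0.63 [0.525  0.3288 0.3101] [0.0096 0.0006 0.0152]
0.63 [0.5218 0.3466 0.2972] [0.0202 0.0004 0.0346]
0.5 [0.519  0.3625 0.2752] [0.025  0.0003 0.0615]
0.4 [0.5172 0.3727 0.2569] [0.0263 0.0001 0.0825]
0.3 [0.5157 0.3811 0.2376] [ 0.0255 -0.      0.1036]
0.2 [0.5146 0.3873 0.2186] [ 0.0229 -0.0002  0.1234]
0.1 [0.5138 0.3917 0.2001] [ 0.0188 -0.0003  0.142 ]
0 [0.5133 0.3944 0.1812] [ 0.013  -0.0004  0.1602]
-0.05 [0.5132 0.3951 0.1707] [ 0.009  -0.0005  0.17  ]
```

Emit:
step_arm --series "1 0.006 0 0.003 0 0 0; 1 0.01 0 0.008 0 0 0; 1 0.012 0 0.014 0 0 0; 1 0.014 0 0.02 0 0 0; 1 0.016 0 0.026 0 0 0"

```text
clock: 3.63
eef_pos: [0.5236, 0.3409, 0.3054]
tcp_rot: [-1.778, -2.122, -0.426]
force: [0.2, -0.7, 5.7]
opening: -0.002
grip_force: 2.9
```

```bash
python3 t.py
```

```text
0.63 [0.525  0.3288 0.3101] [-0.0088 -0.0006 -0.0095]
0.63 [0.5218 0.3466 0.2972] [ 0.0017 -0.0008  0.01  ]
0.5 [0.519  0.3625 0.2752] [ 0.0065 -0.0011  0.0369]
0.4 [0.5172 0.3727 0.2569] [ 0.0077 -0.0014  0.0579]
0.3 [0.5157 0.3811 0.2376] [ 0.0069 -0.0016  0.0789]
0.2 [0.5146 0.3873 0.2186] [ 0.0042 -0.0018  0.0988]
0.1 [0.5138 0.3917 0.2001] [ 0.     -0.0021  0.1174]
0 [0.5133 0.3944 0.1812] [-0.0058 -0.0023  0.1355]
-0.05 [0.5132 0.3951 0.1707] [-0.0098 -0.0024  0.1453]
```

Contact made at 5.7 N, so the paddle is starting to go in. I'll press it home.

Emit:
step_arm --series "1 0 -0.001 0.003 0 0 0; 1 0.001 -0.001 0.006 0 0 0; 1 0.001 -0.001 0.009 0 0 0; 1 0.002 -0.001 0.012 0 0 0; 1 0.002 -0.001 0.014 0 0 0"

```text
clock: 4.05
eef_pos: [0.5214, 0.349, 0.2938]
tcp_rot: [-1.777, -2.122, -0.427]
force: [1.9, 0.2, 6.1]
opening: 0.004
grip_force: 2.6
```

```bash
python3 t.py
```

```text
0.63 [0.525  0.3288 0.3101] [-0.0111  0.0003 -0.0236]
0.63 [0.5218 0.3466 0.2972] [-0.0006  0.0001 -0.0042]
0.5 [0.519  0.3625 0.2752] [ 0.0041 -0.0003  0.0228]
0.4 [0.5172 0.3727 0.2569] [ 0.0054 -0.0005  0.0438]
0.3 [0.5157 0.3811 0.2376] [ 0.0045 -0.0008  0.0648]
0.2 [0.5146 0.3873 0.2186] [ 0.0018 -0.001   0.0846]
0.1 [0.5138 0.3917 0.2001] [-0.0024 -0.0012  0.1032]
0 [0.5133 0.3944 0.1812] [-0.0083 -0.0015  0.1214]
-0.05 [0.5132 0.3951 0.1707] [-0.0123 -0.0016  0.1311]
```

Emit:
step_arm --series "1 0.001 0 0.004 0 0 0; 1 0.002 0 0.008 0 0 0; 1 0.003 0 0.012 0 0 0; 1 0.004 0 0.017 0 0 0; 1 0.004 0 0.022 0 0 0"

```text
clock: 4.47
eef_pos: [0.5191, 0.3621, 0.2758]
tcp_rot: [-1.777, -2.122, -0.427]
force: [1.4, 0.3, 6.4]
opening: 0.002
grip_force: 2.7
```

```bash
python3 t.py; python3 - <<'E'
from h import *
S,T=r.camera("scene"),r.camera("top")
f=lambda im,x,y,w,h,k:cv2.resize(im[y:y+h,x:x+w],None,fx=k,fy=k,interpolation=cv2.INTER_CUBIC)
cv2.imwrite("pics/c4.png",np.hstack([f(S,250,60,80,100,4.8),f(T,170,100,80,100,4.8)])[:,:,::-1])
E
```

```text
0.63 [0.525  0.3288 0.3101] [-0.0152  0.0005 -0.0457]
0.63 [0.5218 0.3466 0.2972] [-0.0047  0.0003 -0.0262]
0.5 [0.519  0.3625 0.2752] [0.0001 0.     0.0007]
0.4 [0.5172 0.3727 0.2569] [ 0.0013 -0.0002  0.0217]
0.3 [0.5157 0.3811 0.2376] [ 0.0005 -0.0005  0.0427]
0.2 [0.5146 0.3873 0.2186] [-0.0022 -0.0007  0.0626]
0.1 [0.5138 0.3917 0.2001] [-0.0064 -0.001   0.0812]
0 [0.5133 0.3944 0.1812] [-0.0123 -0.0012  0.0993]
-0.05 [0.5132 0.3951 0.1707] [-0.0163 -0.0013  0.1091]
```

View pics/c4.png

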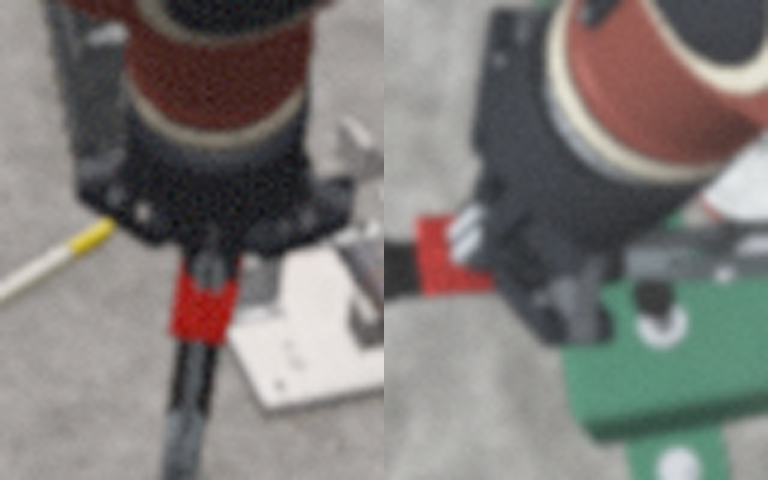

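The lever is following the fingers down, and the paddle is held under the tips near its middle. I'll carry on along the arc a little faster.

Emit:
step_arm --series "1 0.001 0 0.006 0 0 0; 1 0.001 0 0.012 0 0 0; 1 0.001 0 0.018 0 0 0; 1 0.001 0 0.024 0 0 0; 1 0.001 0 0.03 0 0 0"

```text
clock: 4.98
eef_pos: [0.516, 0.3758, 0.2489]
tcp_rot: [-1.776, -2.122, -0.424]
force: [0.3, -0.3, 6.5]
opening: -0.001
grip_force: 2.9
```

Emit:
step_arm --series "1 -0.001 0 0.006 0 0 0; 1 -0.001 0 0.012 0 0 0; 1 -0.002 0 0.018 0 0 0; 1 -0.002 0 0.024 0 0 0; 1 -0.003 -0.001 0.03 0 0 0"

```text
clock: 5.4
eef_pos: [0.514, 0.3861, 0.2207]
tcp_rot: [-1.776, -2.122, -0.425]
force: [2.0, 1.0, 6.9]
opening: 0.0
grip_force: 2.9
```

```bash
python3 t.py|tail -4
```

```text
0.2 [0.5146 0.3873 0.2186] [0.0001 0.0008 0.0023]
0.1 [0.5138 0.3917 0.2001] [-0.0041  0.0006  0.0209]
0 [0.5133 0.3944 0.1812] [-0.01    0.0003  0.0391]
-0.05 [0.5132 0.3951 0.1707] [-0.014   0.0002  0.0488]
```

Emit:
step_arm --series "1 -0.001 0 0.006 0 0 0; 1 -0.002 0 0.012 0 0 0; 1 -0.004 0 0.018 0 0 0; 1 -0.005 0 0.024 0 0 0; 1 -0.007 0 0.03 0 0 0"

```text
clock: 5.82
eef_pos: [0.5129, 0.3925, 0.1903]
tcp_rot: [-1.776, -2.122, -0.424]
force: [0.9, 0.7, 5.0]
opening: 0.0
grip_force: 2.8
```

Emit:
step_arm --series "1 -0.001 0 0.003 0 0 0; 1 -0.002 0 0.006 0 0 0; 1 -0.003 0 0.009 0 0 0; 1 -0.004 0 0.011 0 0 0; 1 -0.005 0 0.013 0 0 0"

```text
clock: 6.23
eef_pos: [0.5129, 0.394, 0.1783]
tcp_rot: [-1.776, -2.122, -0.425]
force: [-2.4, -6.6, 21.9]
opening: -0.0
grip_force: 10.7
```

```bash
python3 t.py|tail -4
```

```text
0.2 [0.5146 0.3873 0.2186] [ 0.0116  0.0009 -0.0392]
0.1 [0.5138 0.3917 0.2001] [ 0.0074  0.0007 -0.0206]
0 [0.5133 0.3944 0.1812] [ 0.0016  0.0005 -0.0025]
-0.05 [0.5132 0.3951 0.1707] [-0.0025  0.0004  0.0072]
```

22 N with the tip at z ≈ 0.167, so the lever is on its stop. One small extra press, then straight up and off.

Emit:
step_arm --series "1 -0.0005 0 0.001 0 0 0; 1 -0.0005 0 0.001 0 0 0; 1 0.002 0 -0.006 0 0 0; 1 0.006 0 -0.015 0 0 0; 1 0.012 0 -0.028 0 0 0"

```text
clock: 6.65
eef_pos: [0.5124, 0.3889, 0.2049]
tcp_rot: [-1.78, -2.123, -0.414]
force: [0.1, -0.2, 0.0]
opening: 0.001
grip_force: 0.0
```

Emit:
step_arm --series "1 0.01 0 -0.025 0 0 0; 1 0.02 0 -0.05 0 0 0; 1 0.02 0 -0.085 0 0 0; 1 0.015 0 -0.12 0 0 0; 1 0 0 -0.16 0 0 0"

```text
clock: 7.07
eef_pos: [0.5203, 0.3231, 0.3493]
tcp_rot: [-1.77, -2.126, -0.413]
force: [0.2, 1.0, 0.4]
opening: 0.001
grip_force: 0.0
```

```bash
python3 t.py|head -1; cat > v.py <<'E'
import sys
from h import *
S,T=r.camera("scene"),r.camera("top")
f=lambda im,x,y,w,h,k:cv2.resize(im[y:y+h,x:x+w],None,fx=k,fy=k,interpolation=cv2.INTER_CUBIC)
cv2.imwrite(sys.argv[1],np.hstack([f(S,215,60,125,225,2.6),f(T,150,60,180,225,2.6)])[:,:,::-1])
d=np.r_[-.1758,.9844,0];piv=np.r_[.5496,.1911,.155]
for th in(0,.125):
  p=piv+d*(.2*np.cos(th)-.035*np.sin(th))+np.r_[0,0,1]*(.2*np.sin(th)+.035*np.cos(th));print(th,p,proj("scene",p),proj("top",p))
E
python3 v.py pics/c5.png
```

```text
0.63 [0.525  0.3288 0.3101] [-0.0129  0.0055  0.0374]
0 [0.5144 0.388  0.19  ] [291.7985 134.5449] [184.0205 163.1154]
0.125 [0.5155 0.3821 0.2147] [292.3299 128.8054] [184.942  159.8194]
```

View pics/c5.png

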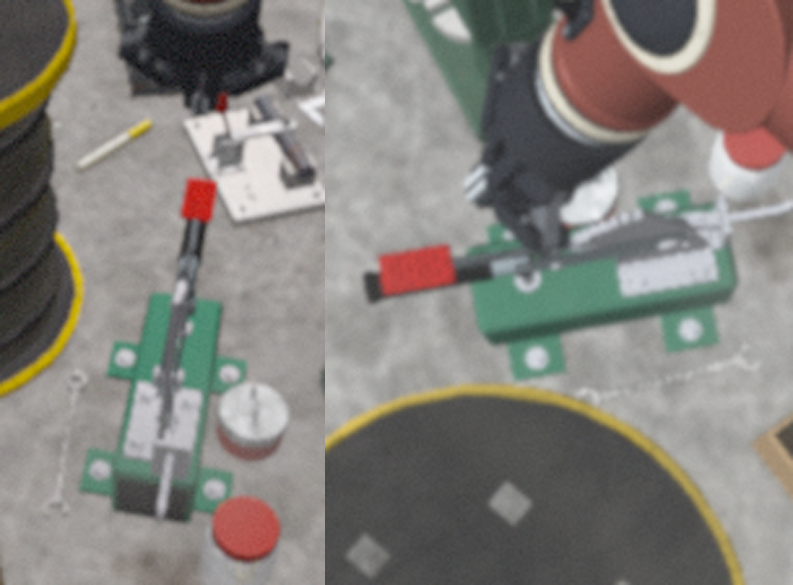

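The paddle is at about (291.5,137) in the scene view and (186,163) in the top view, which matches lever angle 0. The jar, tin and spanner are undisturbed. I'll check the paddle height from both views and compare the props with the first pictures.

```bash
python3 - <<'E'
from h import *
S,T=r.camera("scene"),r.camera("top")
c=[cv2.findNonZero(mask(im,"red",b)).reshape(-1,2).mean(0) for im,b in((S,(278,118,305,155)),(T,(165,145,205,180)))]
print(c,tri(*c))
S0=cv2.imread("pics/scene0.png")[:,:,::-1].copy();T0=cv2.imread("pics/top0.png")[:,:,::-1].copy()
for nm,a,b,bx in(("jarS",S0,S,(290,245,330,280)),("jarT",T0,T,(298,95,335,130))):
    print(nm,*[cv2.findNonZero(mask(i,"red",bx)).reshape(-1,2).mean(0) for i in(a,b)])
for nm,(x0,y0,x1,y1) in(("spanner",(232,200,250,260)),("tin",(297,203,330,240))):
    print(nm,cv2.absdiff(S0,S)[y0:y1,x0:x1].mean())
E
```

```text
[array([291.1445, 136.5434]), array([184.7883, 163.6301])] (array([0.5141, 0.3871, 0.184 ]), np.float64(0.0012880035517346825))
jarS [309.585  263.8875] [309.5686 263.8953]
jarT [316.4098 106.7705] [315.6667 116.3333]
spanner 2.0175925925925924
tin 1.8012558012558013
```

```bash
python3 - <<'E'
from h import *
S,T=[np.mean([r.camera(n) for _ in range(4)],0).astype(np.uint8) for n in("scene","top")]
f=lambda im,x,y,w,h,k:cv2.resize(im[y:y+h,x:x+w],None,fx=k,fy=k,interpolation=cv2.INTER_CUBIC)
cv2.imwrite("pics/c6.png",np.hstack([f(S,272,112,36,56,10),f(T,162,140,44,56,10)])[:,:,::-1])
d=np.r_[-.1758,.9844,0];piv=np.r_[.5496,.1911,.155];lat=np.r_[.9844,.1758,0];up=np.r_[0,0,1]
for w in(0,.16):
  for a in(.172,.228):
    for s in(-.016,.016):
      v=np.array([a-.0925,.0415]);c,n=np.cos(w),np.sin(w);q=np.array([.0925+c*v[0]+n*v[1],-.0065-n*v[0]+c*v[1]])
      X=piv+d*q[0]+up*q[1]+lat*s
      print(w,a,s,(proj("scene",X)-[272,112])*10,(proj("top",X)-[162,140])*10+[360,0])
E
```

```text
0 0.172 -0.016 [120.8999 291.4052] [730.3599 283.2327]
0 0.172 0.016 [246.805  308.7035] [705.0673 130.3014]
0 0.228 -0.016 [151.1498 145.5802] [454.4927 332.6926]
0 0.228 0.016 [272.546  161.6527] [430.6902 179.2966]
0.16 0.172 -0.016 [120.5022 314.0425] [711.7258 301.5651]
0.16 0.172 0.016 [244.4971 331.172 ] [686.8888 150.6763]
0.16 0.228 -0.016 [147.4877 196.4783] [451.6465 358.1214]
0.16 0.228 0.016 [266.2684 212.4077] [428.4159 208.1751]
```

View pics/c6.png

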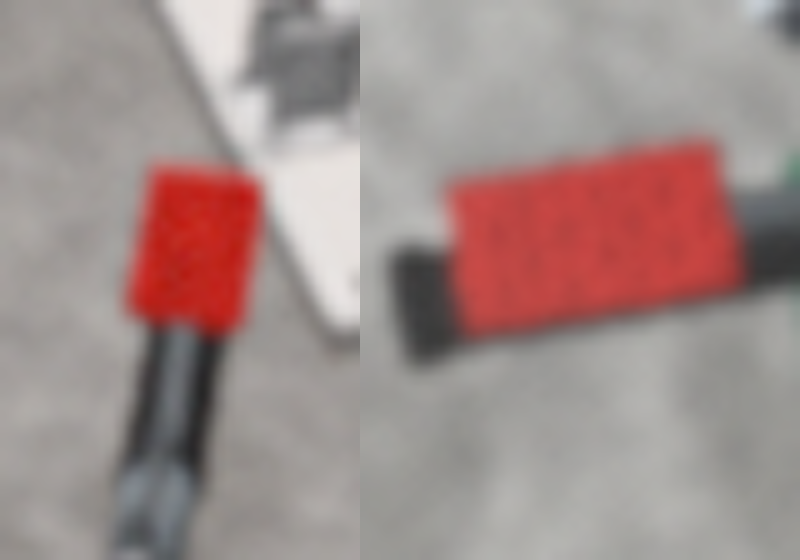

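The lever is level, but by edge lengths the paddle may be about 0.05 rad short of fully up, which is at the limit of pixel resolution. A light touch from above will give its true height.

```bash
python3 - <<'E'
from g import *
s=r.observe();C=R.from_rotvec(s["tcp_rot"])
for p in([.5135,.388,.25],[.5135,.391,.207]):print(C.inv().apply(np.array(p)-s["eef_pos"]))
print("down 1mm:",C.inv().apply([0,0,-.001]), "tilt",np.arccos(-C.as_matrix()[2,2]),s["clock"],s["eef_pos"])
E
```

```text
[0.0162 0.0018 0.1171]
[-0.     0.002  0.157]
down 1mm: [-0.0004 -0.      0.0009] tilt 0.45393195718410184 7.6667 [0.5227 0.3227 0.3481]
```

Emit:
step_arm --series "1 0.006 0.001 0.035 0 0 0; 1 0.012 0.001 0.07 0 0 0; 1 0.016 0.002 0.105 0 0 0; 1 0.008 0.002 0.135 0 0 0; 1 0 0.002 0.155 0 0 0"

```text
clock: 8.08
eef_pos: [0.5119, 0.3915, 0.2068]
tcp_rot: [-1.772, -2.124, -0.414]
force: [-0.7, -0.1, -0.8]
opening: 0.001
grip_force: 0.0
```

Emit:
step_arm --series "1 0 0 0 0 0 0; 1 -0.0005 0 0.001 0 0 0"

```text
clock: 8.25
eef_pos: [0.5142, 0.3897, 0.2077]
tcp_rot: [-1.777, -2.122, -0.416]
force: [0.5, 0.1, 0.7]
opening: 0.006
grip_force: 0.0
```

Emit:
step_arm --series "1 -0.001 0 0.002 0 0 0; 1 -0.001 0 0.002 0 0 0"

```text
clock: 8.42
eef_pos: [0.5157, 0.3899, 0.2079]
tcp_rot: [-1.778, -2.123, -0.424]
force: [-0.6, 0.3, -0.4]
opening: -0.0
grip_force: 0.0
```

Emit:
step_arm --series "1 -0.001 0 0.002 0 0 0; 1 -0.001 0 0.002 0 0 0"

```text
clock: 8.58
eef_pos: [0.5152, 0.3895, 0.205]
tcp_rot: [-1.778, -2.123, -0.422]
force: [0.5, 0.2, -0.5]
opening: 0.0
grip_force: 0.0
```

Emit:
step_arm --series "1 -0.001 0 0.002 0 0 0; 1 -0.001 0 0.002 0 0 0"

```text
clock: 8.75
eef_pos: [0.5147, 0.3893, 0.2018]
tcp_rot: [-1.778, -2.123, -0.419]
force: [0.2, -0.2, 0.2]
opening: 0.0
grip_force: 0.0
```

Emit:
step_arm --series "1 -0.001 0 0.002 0 0 0; 1 -0.001 0 0.002 0 0 0"

```text
clock: 8.92
eef_pos: [0.5149, 0.3899, 0.2]
tcp_rot: [-1.778, -2.122, -0.421]
force: [0.1, -1.6, 3.3]
opening: -0.004
grip_force: 1.8
```

Contact is at TCP z 0.200, which is 22 mm above the fully pressed height. So the paddle is fully up and the pawl is seated. I'll back off and hand in.

Emit:
step_arm --series "1 0.008 0 -0.02 0 0 0; 1 0.018 0 -0.05 0 0 0; 1 0.02 0 -0.085 0 0 0; 1 0.015 0 -0.12 0 0 0; 1 0.01 0 -0.15 0 0 0"

```text
clock: 9.33
eef_pos: [0.5234, 0.3334, 0.341]
tcp_rot: [-1.776, -2.124, -0.422]
force: [1.0, -1.3, 0.4]
opening: 0.004
grip_force: 0.0
```

Emit:
step_arm --series "1 0 0 0 0 0 0; 1 0 0 0 0 0 0; 1 0 0 0 0 0 0"

```text
clock: 9.58
eef_pos: [0.5226, 0.3334, 0.3377]
tcp_rot: [-1.777, -2.122, -0.417]
force: [0.1, -0.3, -0.1]
opening: -0.002
grip_force: 0.0
```

```bash
python3 -c "
from workcell import r
s=r.observe();print(s['clock'],s['eef_pos'],s['force']);print(r.close_job())"
```

```text
9.5833 [0.522648   0.33340761 0.33773505] [ 0.06107663 -0.3319405  -0.12059554]
the job is handed in; nothing more can be done
None
```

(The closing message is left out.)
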